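# Set two model wheels at the head of the roll-down ramp

## Robot

A 6-joint arm with a two-finger parallel gripper is mounted at the origin on the work surface. World frame = base frame: x ahead of the robot, y to its left, z up, the work surface at z = 0. Lengths are in mm, angles in rad, forces in N, time in s.
With the tool pointing down it reaches from about 300 to 775 mm from the base axis. Payload 14.6 kg.
Tool frame: the origin (TCP) lies on the centre line of the jaws, within the pads' length; the fingertips stand manip.finger_overhang ahead of it and the grasp point (between the pads) lies 11 mm behind it (manip.finger_overhang is the distance from the TCP to the fingertips, in mm); y points along the fingers, x is the direction in which the jaws open and shut, and the axes are right-handed (so a half turn about y gives the same grasp; the last joint's range is limited). The gripper opens to 94 mm and grips with 3 to 60 N. Pads are 16 mm wide; open, the fingers measure 119 mm over their backs; the gripper's body (75 mm by 177 mm) begins 78 mm behind the grasp point.
Start: joints at [1.072, 0.3, 1.521, -0, 1.321, -0.067], TCP at [230.175, 499.509, 213.446] pointing down, gripper open.
Joint ranges: [-3.03, 3.03], [-0.79, 2.21], [0.23, 2.52], [-1.04, 4.18], [0, 3.07], [-2.55, 2.55]. Speed limits (rad/s): [2.22, 2.22, 2.57, 3.14, 3.14, 3.14].

## Interface

Orientations are given as [roll, pitch, yaw] about the fixed x, y, z axes, in that order (R = Rz(yaw) Ry(pitch) Rx(roll)).
In Python, from cell import monitor, viewer, ticket, manip gives the robot as it stands.
- The arm moves only by the shell command python3 -m jog 'ROWS' [FORCE]. ROWS is JSON, a list of rows, each an object of numbers: "grip": the finger opening in cm, from 0 to 9.4; "dx", "dy", "dz": the shift along the tool's x, y, z in cm; "spin": the turn about the tool's y in degrees. In form: [{"grip": .., "dx": .., "dy": .., "dz": .., "spin": ..}, ...]. A call has 1 to 20 rows; each row is the pose to reach, as a shift and turn from the pose commanded when the call began, along the tool's axes at that moment; what a row does not reach only later rows make up. A row lasts 1/8 s, in which the tool goes at most 62.5 mm and 10.7 degrees, less where a joint would pass 70% of its speed; a pose out of reach is approached as far as the arm can. A call with a gripper value outside its range is refused whole. The fingers move at their own pace and stop on an object; FORCE is the grip in N (left out, the last holds). Time passes only in rows, so rows that repeat a pose let the fingers close. It gives the time, the measured TCP pose, the force and the opening at its end, in the units of the state.
- monitor.read_state(): the state, without advancing time (a new reading comes with each control period).
- viewer.camera(name): name is "side" or "top"; returns a dict with "color" (480x640x3 uint8, red, green, blue), "vertical_fov" (degrees; the focal length in pixels is half the picture's height over the tangent of half this angle, whatever the lens; pixels are square), "cx", "cy" (the principal point, pixels), "rvec" (rotation vector, rad) and "tvec" (3), from world to camera coordinates, as OpenCV has them. Camera axes: x right, y down, z forward; pixel columns grow to the right and rows downward; lengths in mm; the calibration is good to about 2 mm. A picture is of the moment at which its call begins. There is no depth.
- ticket.sign_off(): hands the job in, once; it reports no verdict.
The state is a dict: "clock": time; "joints": joint angles; "qd": joint speeds; "effort": joint torques, N m; "eef_pos": TCP position; "eef_rot": TCP orientation; "wrist_force": force on the tool from outside, world axes, zero at the start; "moment": the same for the moment, N m; "finger_gap": finger opening in mm.
Only numpy, scipy, OpenCV 4.12 (cv2) and the standard library are available. Lean on these libraries where they do the work, as an engineer would, in place of code of your own. Each camera call takes 0.05 s, during which the arm holds its last target. There are 200 camera calls.

## Task

Set up the ramp for the next roll-down run: with the fingers, roll each of the two model wheels along its own gutter and up the slope to the stop at the head, far enough that the sprung catch in the gutter floor comes up behind it and the wheel stays up there when you let go. Either wheel may go first; only push them (do not grip or lift them, or jam them hard against the stop), and leave the other things on the desk where they are.

Things in the scene. Friction and masses are not known exactly. Their poses are not given: they have to be found in the camera images.
- ramp: two-lane ramp on a 470 x 176 mm plywood board; origin under the board's centre on the desk, z up, x level along the gutters, uphill. Two aluminium gutters (30 mm wide inside, walls 14 mm high, 2 mm thick), centre lines at y = +40 and -40 mm: level, floor at z = 30 mm, from a 36 mm high rubber buffer at x = -205 mm to x = -35 mm, then rising at 12 degrees for 240 mm to the rubber-faced head stop
- slope (a point): the foot of the slope, at gutter floor level midway between the gutters (x = -35, y = 0, z = 30 mm of the ramp). Its x axis points up the slope along the gutters, y is the ramp's y, z is square to the slope; the sloping gutter floors lie at z = 0, the face of the head stop (40 mm high) at x = 240 mm
- head_1 (a point): where the centre of a wheel is when it touches the head stop of the gutter at y = +40 mm of the ramp: 208 mm up the slope from the foot, 32 mm above the sloping floor
- head_2 (a point): the same for the gutter at y = -40 mm of the ramp
- catch_1 (a joint): sprung brass tongue in the floor of the gutter at y = +40 mm, rad: 0 up, 0.15 pressed flush. 40 x 16 mm, rising uphill to a free edge 6 mm above the floor, 178 mm up from the foot of the slope. A wheel pushed uphill rides over it (under 3 N) and then rests against its edge, centre 11 mm short of the head point; it can spring up only once the centre is within 11 mm of the head point
- catch_2 (a joint): the same for the gutter at y = -40 mm of the ramp
- wheel_spoked: model car wheel, five bright spokes, tread of smooth hard black plastic, 64 mm in diameter, 26 mm wide, about 60 g, free to roll. At the start it stands in either gutter on the level part, 50 to 100 mm clear of the buffer, its top 50 mm above the gutter walls. Origin: the wheel's centre; y is the axle, along the ramp's y (x and z turn as it rolls)
- wheel_disc: model car wheel with a plain bright disc and the same tread, 64 mm in diameter, 26 mm wide, about 60 g, standing in the other gutter; origin and axes as for the spoked wheel
- spare_tyre: bystander: loose black tyre, 64 mm in diameter, 26 mm high, lying flat beside the ramp; origin at the centre of its underside
- nut_driver: bystander: hand driver 170 mm long, lying beside the ramp
- tape_roll: bystander: roll of tape, 90 mm in diameter, 19 mm high, lying flat beside the ramp; origin at the centre of its underside
- marker: bystander: marker pen 136 mm long lying beside the ramp on the robot's side
- mug: bystander: mug, 82 mm in diameter, 95 mm high; origin at the centre of its underside
- bulb_box: bystander: cardboard box of a light bulb, 65 x 65 x 145 mm, standing; origin at the centre of its underside
- nut_jar: bystander: small glass jar, 48 mm in diameter, 60 mm high; origin at the centre of its underside
Mind the look-alikes: they are no part of the job. What is shaped like the wheel_disc but turquoise is not meant.

How it is judged:
By the outcome, as a careful person would: the job done as asked, in the order asked, and still so for the second after the job is handed in, with the robot touching nothing.
It also fails if it takes over 58 s, if anything falls off the work surface, if the arm or the gripper's body presses on something with over 40 N, if the wrist force passes 120 N, or if a joint passes its speed limit or range.

## Working session

There is one attempt and no reset: what is moved stays moved. The work goes in short steps, Python scripts to look and compute and a shell command to move; the robot and the scene stay as the last step left them, time stands still between calls to the robot, and variables do not carry over. Pictures are saved under pics/ and viewed, about 8 in all and at most 12, crops included, and the job is handed in when it is done.

```bash
mkdir -p pics; cat > h.py <<'E'
import numpy as np, cv2
from cell import monitor, viewer, ticket, manip
def cam(n,f=None):
    c=viewer.camera(n); 
    if f: cv2.imwrite('pics/'+f,c['color'][:,:,::-1])
    return c
def K(c):
    f=240/np.tan(np.radians(c['vertical_fov'])/2); return np.array([[f,0,c['cx']],[0,f,c['cy']],[0,0,1]])
def ray(c,u,v):
    R=cv2.Rodrigues(np.array(c['rvec'],float))[0]; o=-R.T@np.array(c['tvec'],float)
    return o,R.T@np.linalg.inv(K(c))@np.array([u,v,1.])
def onz(c,u,v,z):
    o,d=ray(c,u,v); return o+d*(z-o[2])/d[2]
def proj(c,P):
    return cv2.projectPoints(np.array(P,float).reshape(-1,1,3),np.array(c['rvec'],float),np.array(c['tvec'],float),K(c),None)[0].reshape(-1,2)
E
python3 - <<'E'
from h import *
for n in('top','side'):
    c=cam(n,n+'1.png'); print(n,c['vertical_fov'],c['cx'],c['cy'],c['rvec'],c['tvec'],ray(c,320,240)[0])
print(monitor.read_state(), manip.finger_overhang)
E
```

```text
top 51.14920821917538 313.4678873896717 244.16450983926163 [ 2.10521061 -2.16457143  0.20672326] [  14.53428871  586.3735661  1045.00136602] [ 392.54897351   17.46678686 1132.11009814]
side 46.64348938322155 329.3799880977904 237.6986020052774 [ 1.9790207  -0.642081    0.36563127] [-475.39849395  272.33738766  905.01012615] [   6.28402266 -827.71112446  658.8395212 ]
{'clock': 0.1, 'joints': array([ 1.07240295e+00,  3.00415395e-01,  1.52151944e+00, -1.66533911e-05,
        1.32069793e+00, -6.66225691e-02]), 'qd': array([ 0.00060535, -0.00474633, -0.00088619,  0.00143486,  0.00308317,
        0.00030762]), 'effort': array([ 6.10006646e-04, -5.32640147e+01, -3.53281975e+01,  7.09775789e-02,
        2.34594400e-02, -7.25219735e-06]), 'eef_pos': array([230.07254126, 499.31566808, 212.94295695]), 'eef_rot': array([-1.57074318e+00,  1.03887904e-03,  1.13902968e+00]), 'wrist_force': array([ 0.08886822, -0.1910993 , -0.17822433]), 'moment': array([ 0.00662782,  0.0158483 , -0.07666286]), 'finger_gap': 94.33903291020096} 8.0
```

View pics/top1.png

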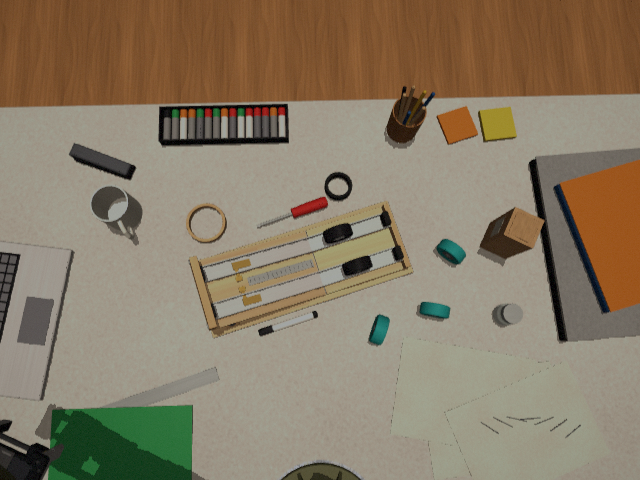

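View pics/side1.png

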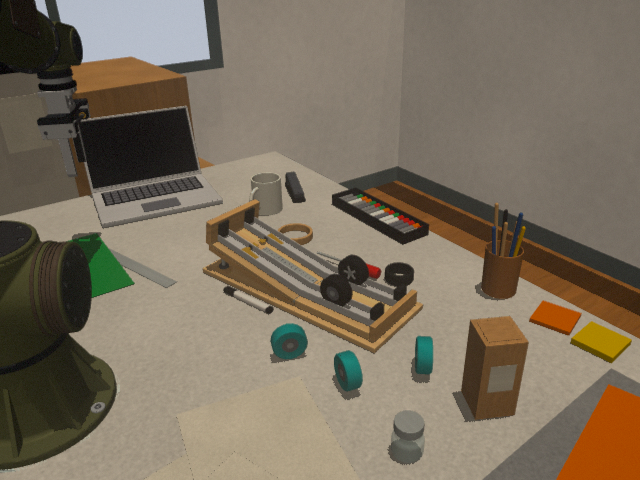

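Top view: the ramp runs from its head at the left (about 200,290) to its low end at the right (about 400,240). The wheels are at (338,233) and (357,265), the buffers at (385,219) and (397,254). The side view shows the far wheel is spoked. The three turquoise wheels are decoys.

```bash
python3 - <<'E'
import cv2,numpy as np
a=cv2.imread('pics/top1.png')[192:342,182:422]; a=cv2.resize(a,None,fx=3.3,fy=3.3,interpolation=cv2.INTER_CUBIC)
cv2.imwrite('pics/topz.png',np.clip(a*1.5,0,255).astype('uint8'))
from h import *
c=viewer.camera('top')
g=cv2.inRange(c['color'][192:342,182:422],(0,0,0),(50,50,50))
n,l,s,ce=cv2.connectedComponentsWithStats(g)
for i in range(1,n):
    if s[i,4]>25: print(ce[i]+[182,192],s[i]+np.array([182,192,0,0,0]))
E
```

```text
[337.36792453 195.74528302] [326 192  24   8 106]
[384.98275862 218.63793103] [380 211  11  16 116]
[337.26582278 232.93164557] [323 223  30  21 395]
[397.1779661  252.51694915] [392 245  12  16 118]
[356.65691489 265.3537234 ] [342 256  30  20 376]
[202.375  272.9375] [200 266   6  16  32]
[213.3        310.26666667] [211 304   6  14  30]
[373.11764706 327.52941176] [369 316   9  25  51]
[265.28089888 330.42696629] [259 326  15  10  89]
```

View pics/topz.png

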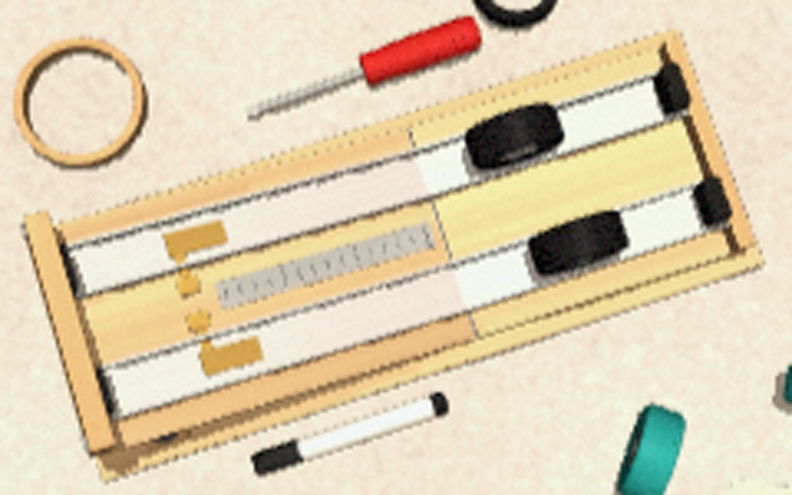

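```bash
cat > pose.py <<'E'
from h import *
c=viewer.camera('top')
px=lambda u,v:(182+(u+.5)/3.3-.5,192+(v+.5)/3.3-.5)
e2=onz(c,*px(168,248),72.9); e1=onz(c,*px(204,360),72.9)
w2=onz(c,337.3,232.9,64);w1=onz(c,356.7,265.4,64)
b2=onz(c,385,218.6,60);b1=onz(c,397.2,252.5,60)
ux=(e1+e2-b1-b2)[:2]; yaw=np.arctan2(ux[1],ux[0]); u=np.array([np.cos(yaw),np.sin(yaw)]); n=np.array([-u[1],u[0]])
m=(e1+e2)[:2]/2; O=m-137.9*u
if __name__=='__main__':
    print('yaw',yaw,np.degrees(yaw),'O',O)
    for k,p in dict(e1=e1,e2=e2,w1=w1,w2=w2,b1=b1,b2=b2).items(): print(k,p.round(1),'ramp',((p[:2]-O)@u).round(1),((p[:2]-O)@n).round(1))
    R=lambda x,y,z:[*(O+x*u+y*n),z]
    img=c['color'][:,:,::-1].copy(); s=viewer.camera('side'); si=s['color'][:,:,::-1].copy()
    P=[R(x,y,30) for x in(-205,-35) for y in(25,55,-25,-55)]+[R(-35+s_*.978-z*.208,y,30+s_*.208+z*.978) for s_,z in((178,6),(240,0),(240,40)) for y in(25,55,-25,-55)]
    P+=[R(x,y,12) for x in(-235,235) for y in(-88,88)]
    Z=4
    outs=[]
    for im,cc,(x0,y0,x1,y1) in((img,c,(182,192,422,342)),(si,s,(195,195,435,345))):
        a=cv2.resize(im[y0:y1,x0:x1],None,fx=3.3,fy=2*1.0*1.65 if 0 else 3.3,interpolation=cv2.INTER_CUBIC)
        for q in proj(cc,P): cv2.circle(a,tuple(int(v) for v in (q-[x0,y0]+.5)*3.3),2,(0,0,255),-1)
        outs.append(a)
    o=np.vstack(outs); cv2.imwrite('pics/ov.png',cv2.resize(o,None,fx=.6,fy=.6,interpolation=cv2.INTER_AREA))
    tw=np.array([np.cos(1.139),np.sin(1.139)])
    print('overhang',manip.finger_overhang)
E
python3 pose.py
```

```text
yaw 1.8567992357535845 106.38675961179715 O [541.24286206  28.14718325]
e1 [466.1 149.   72.9] ramp 137.2 38.0
e2 [538.6 171.9  72.9] ramp 138.6 -38.0
w1 [535.6 -93.2  64. ] ramp -114.8 39.6
w2 [607.9 -54.1  64. ] ramp -97.7 -40.8
b1 [ 561.9 -182.8   60. ] ramp -208.2 39.7
b2 [ 638.  -160.4   60. ] ramp -208.2 -39.7
overhang 8.0
```

View pics/ov.png

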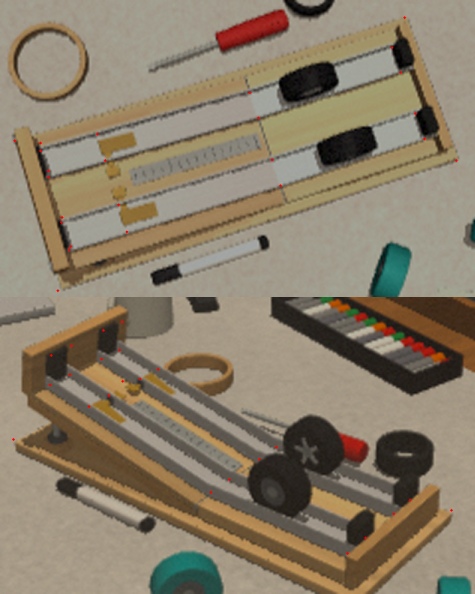

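The overlay matches (red points on the catches, stops and board corners). Now I compute the move to a point behind wheel 1 (lane +40), with tool z pointing uphill.

```bash
cat > go.py <<'E'
# shift in tool axes (cm) to ramp point x,y at world z, from measured pose; spin to tool z uphill
import sys
from h import *
from scipy.spatial.transform import Rotation as Ro
yaw=1.8568; u=np.array([np.cos(yaw),np.sin(yaw)]); n=np.array([-u[1],u[0]]); O=np.array([541.24,28.15])
def report(s):
    d=s['eef_pos'][:2]-O; R=Ro.from_euler('xyz',s['eef_rot']).as_matrix()
    print('t',round(s['clock'],2),'ramp',(d@u).round(1),(d@n).round(1),'z',s['eef_pos'][2].round(1),'F',(s['wrist_force'][:2]@u).round(2),s['wrist_force'].round(1),'gap',round(s['finger_gap'],1),'spin to go',np.degrees(np.arctan2(R[1,2],R[0,2])-yaw).round(1)); return R
if __name__=='__main__':
    s=monitor.read_state(); R=report(s)
    if len(sys.argv)>1:
        x,y,z=map(float,sys.argv[1:]); p=np.array([*(O+x*u+y*n),z])
        print('d cm',(R.T@(p-s['eef_pos'])/10).round(2))
E
python3 go.py -172 40 130
```

```text
t 0.25 ramp 539.9 165.5 z 213.2 F -0.08 [-0.4 -0.2  0.5] gap 93.8 spin to go 48.9
d cm [-45.37   8.34 -56.28]
```

```bash
python3 -m jog '[{"grip":0,"dx":-45.4,"dy":5,"dz":-56.3,"spin":48.9},{"grip":0,"dx":-45.4,"dy":5,"dz":-56.3,"spin":48.9},{"grip":0,"dx":-45.4,"dy":5,"dz":-56.3,"spin":48.9},{"grip":0,"dx":-45.4,"dy":5,"dz":-56.3,"spin":48.9},{"grip":0,"dx":-45.4,"dy":5,"dz":-56.3,"spin":48.9},{"grip":0,"dx":-45.4,"dy":5,"dz":-56.3,"spin":48.9},{"grip":0,"dx":-45.4,"dy":5,"dz":-56.3,"spin":48.9},{"grip":0,"dx":-45.4,"dy":5,"dz":-56.3,"spin":48.9},{"grip":0,"dx":-45.4,"dy":5,"dz":-56.3,"spin":48.9},{"grip":0,"dx":-45.4,"dy":5,"dz":-56.3,"spin":48.9},{"grip":0,"dx":-45.4,"dy":5,"dz":-56.3,"spin":48.9},{"grip":0,"dx":-45.4,"dy":5,"dz":-56.3,"spin":48.9},{"grip":0,"dx":-45.4,"dy":5,"dz":-56.3,"spin":48.9},{"grip":0,"dx":-45.4,"dy":5,"dz":-56.3,"spin":48.9},{"grip":0,"dx":-45.4,"dy":5,"dz":-56.3,"spin":48.9},{"grip":0,"dx":-45.4,"dy":5,"dz":-56.3,"spin":48.9},{"grip":0,"dx":-45.4,"dy":5,"dz":-56.3,"spin":48.9},{"grip":0,"dx":-45.4,"dy":5,"dz":-56.3,"spin":48.9}]' 10; python3 go.py -172 40 58
```

```text
clock: 2.5
eef_pos: [551.5, -148.3, 163.5]
eef_rot: [-1.571, -0.0, 0.286]
wrist_force: [-0.1, -0.3, -0.5]
finger_gap: 0.4
t 2.5 ramp -172.1 39.9 z 163.5 F -0.22 [-0.1 -0.3 -0.5] gap 0.4 spin to go -0.0
d cm [-1.000e-02  1.055e+01  2.000e-02]
```

```bash
python3 -m jog '[{"dy":5},{"dy":8},{"dy":10},{"dy":10.5},{"dy":10.5},{"dy":10.5}]'; python3 - <<'E'
from h import *
import go
go.report(monitor.read_state())
a=cam('side')['color'][180:360,190:440,::-1];b=cam('top')['color'][180:345,185:435,::-1]
cv2.imwrite('pics/d1.png',cv2.resize(np.vstack([a,b]),None,fx=1.7,fy=1.7,interpolation=cv2.INTER_CUBIC))
E
```

```text
t 2.5 ramp -172.1 39.9 z 163.5 F -0.22 [-0.1 -0.3 -0.5] gap 0.4 spin to go -0.0validation failed for argument at $[0]...
```

View pics/d1.png

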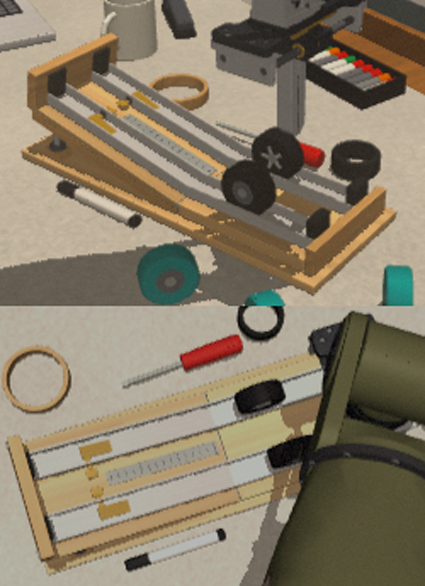

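The descent was refused because every row needs all five keys. The picture shows the fingers still high above lane 1, behind the disc wheel. I'll resend with full rows.

```bash
python3 -m jog '[{"grip":0,"dx":0,"dy":5,"dz":0,"spin":0},{"grip":0,"dx":0,"dy":8,"dz":0,"spin":0},{"grip":0,"dx":0,"dy":10,"dz":0,"spin":0},{"grip":0,"dx":0,"dy":10.5,"dz":0,"spin":0},{"grip":0,"dx":0,"dy":10.5,"dz":0,"spin":0}]'; python3 go.py -80 40 58
```

```text
clock: 3.22
eef_pos: [551.7, -148.5, 58.9]
eef_rot: [-1.571, -0.0, 0.286]
wrist_force: [-0.4, 0.4, 0.5]
finger_gap: 0.7
t 3.23 ramp -172.4 39.8 z 58.9 F 0.54 [-0.4  0.4  0.5] gap 0.7 spin to go -0.0
d cm [-0.02  0.09  9.24]
```

```bash
python3 -m jog '[{"grip":0,"dx":0,"dy":0,"dz":0.5,"spin":0},{"grip":0,"dx":0,"dy":0,"dz":1,"spin":0},{"grip":0,"dx":0,"dy":0,"dz":1.4,"spin":0},{"grip":0,"dx":0,"dy":0,"dz":1.8,"spin":0},{"grip":0,"dx":0,"dy":0,"dz":2.3,"spin":0},{"grip":0,"dx":0,"dy":0,"dz":2.8,"spin":0},{"grip":0,"dx":0,"dy":0,"dz":3.3,"spin":0},{"grip":0,"dx":0,"dy":0,"dz":3.8,"spin":0},{"grip":0,"dx":0,"dy":0,"dz":4.3,"spin":0},{"grip":0,"dx":0,"dy":0,"dz":4.8,"spin":0},{"grip":0,"dx":0,"dy":0,"dz":5.4,"spin":0},{"grip":0,"dx":0,"dy":0,"dz":6.0,"spin":0},{"grip":0,"dx":0,"dy":0,"dz":6.6,"spin":0},{"grip":0,"dx":0,"dy":0,"dz":7.2,"spin":0},{"grip":0,"dx":0,"dy":0,"dz":7.8,"spin":0},{"grip":0,"dx":0,"dy":0,"dz":8.4,"spin":0},{"grip":0,"dx":0,"dy":0,"dz":9.0,"spin":0},{"grip":0,"dx":0,"dy":0,"dz":9.4,"spin":0}]'; python3 go.py 80 40 91; python3 - <<'E'
from h import *
a=cam('side')['color'][180:360,190:440,::-1];b=cam('top')['color'][180:345,185:435,::-1]
cv2.imwrite('pics/d2.png',cv2.resize(np.vstack([a,b]),None,fx=1.7,fy=1.7,interpolation=cv2.INTER_CUBIC))
E
```

```text
clock: 5.48
eef_pos: [524.9, -57.9, 58.5]
eef_rot: [-1.571, 0.0, 0.286]
wrist_force: [-0.3, 1.1, 0.0]
finger_gap: 0.6
t 5.47 ramp -77.9 39.9 z 58.5 F 1.09 [-0.3  1.1  0. ] gap 0.6 spin to go -0.0
d cm [-1.000e-02 -3.250e+00  1.579e+01]
```

View pics/d2.png

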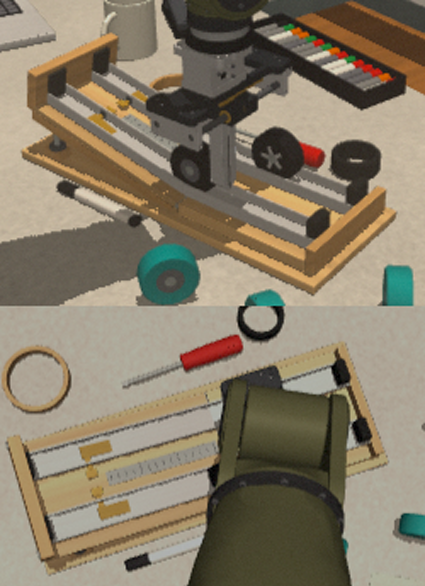

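The disc wheel is ahead of the fingers at the slope foot (about 190,165 in the crop), and the gripper clears everything. Next push goes up the 12° slope, rising 0.21 cm per cm.

```bash
python3 -m jog '[{"grip":0,"dx":0,"dy":-0.1,"dz":0.5,"spin":0},{"grip":0,"dx":0,"dy":-0.25,"dz":1.2,"spin":0},{"grip":0,"dx":0,"dy":-0.43,"dz":2.0,"spin":0},{"grip":0,"dx":0,"dy":-0.6,"dz":2.8,"spin":0},{"grip":0,"dx":0,"dy":-0.77,"dz":3.6,"spin":0},{"grip":0,"dx":0,"dy":-0.94,"dz":4.4,"spin":0},{"grip":0,"dx":0,"dy":-1.1,"dz":5.2,"spin":0},{"grip":0,"dx":0,"dy":-1.28,"dz":6.0,"spin":0},{"grip":0,"dx":0,"dy":-1.45,"dz":6.8,"spin":0},{"grip":0,"dx":0,"dy":-1.62,"dz":7.6,"spin":0},{"grip":0,"dx":0,"dy":-1.79,"dz":8.4,"spin":0},{"grip":0,"dx":0,"dy":-1.96,"dz":9.2,"spin":0},{"grip":0,"dx":0,"dy":-2.13,"dz":10.0,"spin":0},{"grip":0,"dx":0,"dy":-2.3,"dz":10.8,"spin":0},{"grip":0,"dx":0,"dy":-2.47,"dz":11.6,"spin":0},{"grip":0,"dx":0,"dy":-2.64,"dz":12.4,"spin":0},{"grip":0,"dx":0,"dy":-2.8,"dz":13.2,"spin":0},{"grip":0,"dx":0,"dy":-2.98,"dz":14.0,"spin":0},{"grip":0,"dx":0,"dy":-3.15,"dz":14.8,"spin":0},{"grip":0,"dx":0,"dy":-3.32,"dz":15.6,"spin":0}]'; python3 go.py 117 40 100
```

```text
clock: 8.07
eef_pos: [480.9, 92.0, 91.8]
eef_rot: [-1.571, 0.0, 0.285]
wrist_force: [-0.4, -0.6, 0.2]
finger_gap: 0.2
t 8.07 ramp 78.2 39.9 z 91.8 F -0.47 [-0.4 -0.6  0.2] gap 0.2 spin to go -0.0
d cm [-0.01 -0.82  3.88]
```

```bash
python3 -m jog '[{"grip":0,"dx":0,"dy":-0.06,"dz":0.3,"spin":0},{"grip":0,"dx":0,"dy":-0.13,"dz":0.6,"spin":0},{"grip":0,"dx":0,"dy":-0.2,"dz":1.0,"spin":0},{"grip":0,"dx":0,"dy":-0.3,"dz":1.4,"spin":0},{"grip":0,"dx":0,"dy":-0.38,"dz":1.8,"spin":0},{"grip":0,"dx":0,"dy":-0.47,"dz":2.2,"spin":0},{"grip":0,"dx":0,"dy":-0.55,"dz":2.6,"spin":0},{"grip":0,"dx":0,"dy":-0.62,"dz":2.9,"spin":0},{"grip":0,"dx":0,"dy":-0.68,"dz":3.2,"spin":0},{"grip":0,"dx":0,"dy":-0.74,"dz":3.5,"spin":0},{"grip":0,"dx":0,"dy":-0.8,"dz":3.75,"spin":0},{"grip":0,"dx":0,"dy":-0.83,"dz":3.9,"spin":0},{"grip":0,"dx":0,"dy":-0.83,"dz":3.9,"spin":0}]'; python3 go.py; python3 - <<'E'
from h import *
a=cam('side')['color'][180:300,190:350,::-1];b=cam('top')['color'][230:345,185:345,::-1]
cv2.imwrite('pics/d3.png',cv2.resize(np.vstack([a,b]),None,fx=2.5,fy=2.5,interpolation=cv2.INTER_CUBIC))
E
```

```text
clock: 9.7
eef_pos: [470.1, 128.9, 99.9]
eef_rot: [-1.571, 0.0, 0.286]
wrist_force: [-0.1, 0.2, 1.0]
finger_gap: 0.2
t 9.7 ramp 116.8 39.9 z 99.9 F 0.26 [-0.1  0.2  1. ] gap 0.2 spin to go -0.0
```

View pics/d3.png

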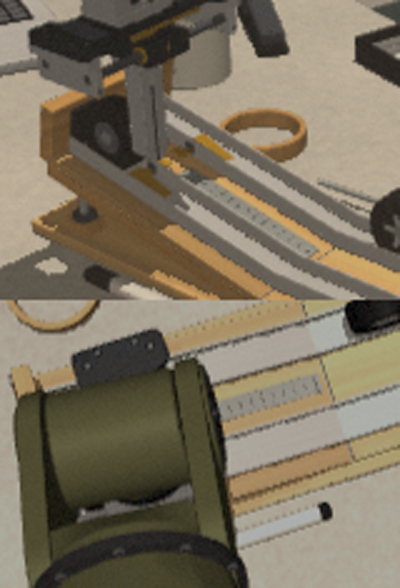

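Wheel 1 is close to the head stop (hub about 233,235 in the full side image). I'll compare that with predicted hub positions, and with the fingers backed off 15 mm.

```bash
cat > hub.py <<'E'
import sys
from h import *
from go import O,u,n,report
def pred(c,lane,s):
    y=40 if lane==1 else -40; y+=13
    x=-35+s*.978-32*.208; z=30+s*.208+32*.978
    return proj(c,[*(O+x*u+y*n),z])[0]
c=cam('side'); report(monitor.read_state())
for L in(1,2): print(L,{s:pred(c,L,s).round(1).tolist() for s in(180,190,197,203,208)})
im=c['color'][195:265,205:300,::-1]
cv2.imwrite('pics/'+sys.argv[1],cv2.resize(im,None,fx=6,fy=6,interpolation=cv2.INTER_CUBIC))
E
python3 -m jog '[{"grip":0,"dx":0,"dy":0,"dz":-0.3,"spin":0},{"grip":0,"dx":0,"dy":0.1,"dz":-0.6,"spin":0},{"grip":0,"dx":0,"dy":0.2,"dz":-0.9,"spin":0},{"grip":0,"dx":0,"dy":0.3,"dz":-1.2,"spin":0},{"grip":0,"dx":0,"dy":0.4,"dz":-2,"spin":0},{"grip":0,"dx":0,"dy":0.4,"dz":-2,"spin":0},{"grip":0,"dx":0,"dy":0.4,"dz":-2,"spin":0}]'; python3 hub.py e1.png
```

```text
clock: 10.68
eef_pos: [475.8, 109.6, 96.0]
eef_rot: [-1.571, -0.0, 0.285]
wrist_force: [0.0, -0.6, 0.3]
finger_gap: 0.3
t 10.72 ramp 96.7 39.8 z 96.0 F 0.13 [-0.3  0.1 -0.1] gap 0.7 spin to go -0.0
1 {180: [240.2, 239.4], 190: [236.9, 237.3], 197: [234.7, 235.8], 203: [232.7, 234.5], 208: [231.1, 233.5]}
2 {180: [266.3, 225.8], 190: [263.0, 223.8], 197: [260.8, 222.4], 203: [258.9, 221.3], 208: [257.3, 220.3]}
```

View pics/e1.png

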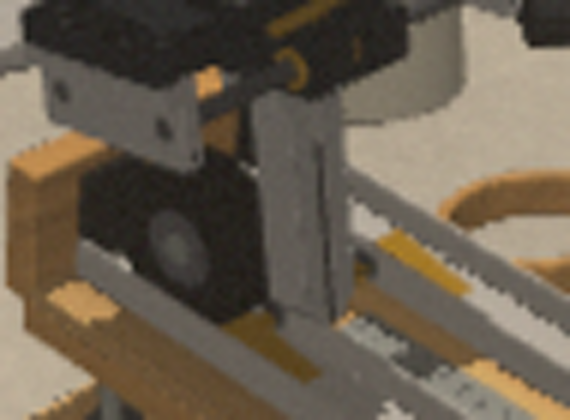

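With the fingers 20 mm back, the hub is at about (234.6,236.1). That matches s = 197, so the disc wheel is resting on its catch. Now lane 2.

```bash
python3 -m jog '[{"grip":0,"dx":0,"dy":-4,"dz":-1,"spin":0},{"grip":0,"dx":0,"dy":-6.5,"dz":-2,"spin":0},{"grip":0,"dx":3,"dy":-6.5,"dz":-7,"spin":0},{"grip":0,"dx":6,"dy":-6.5,"dz":-12,"spin":0},{"grip":0,"dx":8,"dy":-6.5,"dz":-17,"spin":0},{"grip":0,"dx":8,"dy":-6.5,"dz":-22,"spin":0},{"grip":0,"dx":8,"dy":-6.5,"dz":-24.9,"spin":0},{"grip":0,"dx":8,"dy":-6.5,"dz":-24.9,"spin":0},{"grip":0,"dx":8,"dy":-6.5,"dz":-24.9,"spin":0},{"grip":0,"dx":8,"dy":-2,"dz":-24.9,"spin":0},{"grip":0,"dx":8,"dy":2,"dz":-24.9,"spin":0},{"grip":0,"dx":8,"dy":3.8,"dz":-24.9,"spin":0},{"grip":0,"dx":8,"dy":3.8,"dz":-24.9,"spin":0},{"grip":0,"dx":8,"dy":3.8,"dz":-24.9,"spin":0}]'; python3 go.py -78 -40 58.5
```

```text
clock: 12.48
eef_pos: [623.5, -106.6, 59.8]
eef_rot: [-1.572, -0.002, 0.286]
wrist_force: [-0.0, -0.7, 0.8]
finger_gap: 0.6
t 12.47 ramp -152.5 -40.9 z 59.8 F -0.7 [-0.  -0.7  0.8] gap 0.6 spin to go -0.0
d cm [-0.09  0.12  7.45]
```

```bash
python3 -m jog '[{"grip":0,"dx":0,"dy":0,"dz":0.4,"spin":0},{"grip":0,"dx":0,"dy":0,"dz":0.8,"spin":0},{"grip":0,"dx":0,"dy":0,"dz":1.2,"spin":0},{"grip":0,"dx":0,"dy":0,"dz":1.6,"spin":0},{"grip":0,"dx":0,"dy":0,"dz":2.0,"spin":0},{"grip":0,"dx":0,"dy":0,"dz":2.5,"spin":0},{"grip":0,"dx":0,"dy":0,"dz":3.0,"spin":0},{"grip":0,"dx":0,"dy":0,"dz":3.5,"spin":0},{"grip":0,"dx":0,"dy":0,"dz":4.0,"spin":0},{"grip":0,"dx":0,"dy":0,"dz":4.5,"spin":0},{"grip":0,"dx":0,"dy":0,"dz":5.0,"spin":0},{"grip":0,"dx":0,"dy":0,"dz":5.5,"spin":0},{"grip":0,"dx":0,"dy":0,"dz":6.0,"spin":0},{"grip":0,"dx":0,"dy":0,"dz":6.5,"spin":0},{"grip":0,"dx":0,"dy":0,"dz":7.0,"spin":0},{"grip":0,"dx":0,"dy":0,"dz":7.4,"spin":0},{"grip":0,"dx":0,"dy":0,"dz":7.4,"spin":0}]'; python3 go.py 78 -40 91.8
```

```text
clock: 14.6
eef_pos: [601.7, -35.5, 58.0]
eef_rot: [-1.571, -0.0, 0.286]
wrist_force: [0.1, -0.3, 0.7]
finger_gap: 0.6
t 14.6 ramp -78.1 -40.1 z 58.0 F -0.35 [ 0.1 -0.3  0.7] gap 0.6 spin to go -0.0
d cm [-1.000e-02 -3.380e+00  1.561e+01]
```

```bash
python3 -m jog '[{"grip":0,"dx":0,"dy":-0.1,"dz":0.5,"spin":0},{"grip":0,"dx":0,"dy":-0.25,"dz":1.2,"spin":0},{"grip":0,"dx":0,"dy":-0.43,"dz":2.0,"spin":0},{"grip":0,"dx":0,"dy":-0.6,"dz":2.8,"spin":0},{"grip":0,"dx":0,"dy":-0.77,"dz":3.6,"spin":0},{"grip":0,"dx":0,"dy":-0.94,"dz":4.4,"spin":0},{"grip":0,"dx":0,"dy":-1.1,"dz":5.2,"spin":0},{"grip":0,"dx":0,"dy":-1.28,"dz":6.0,"spin":0},{"grip":0,"dx":0,"dy":-1.45,"dz":6.8,"spin":0},{"grip":0,"dx":0,"dy":-1.62,"dz":7.6,"spin":0},{"grip":0,"dx":0,"dy":-1.79,"dz":8.4,"spin":0},{"grip":0,"dx":0,"dy":-1.96,"dz":9.2,"spin":0},{"grip":0,"dx":0,"dy":-2.13,"dz":10.0,"spin":0},{"grip":0,"dx":0,"dy":-2.3,"dz":10.8,"spin":0},{"grip":0,"dx":0,"dy":-2.47,"dz":11.6,"spin":0},{"grip":0,"dx":0,"dy":-2.64,"dz":12.4,"spin":0},{"grip":0,"dx":0,"dy":-2.8,"dz":13.2,"spin":0},{"grip":0,"dx":0,"dy":-2.98,"dz":14.0,"spin":0},{"grip":0,"dx":0,"dy":-3.15,"dz":14.8,"spin":0},{"grip":0,"dx":0,"dy":-3.32,"dz":15.6,"spin":0}]'; python3 go.py 117 -40 100
python3 -m jog '[{"grip":0,"dx":0,"dy":-0.06,"dz":0.3,"spin":0},{"grip":0,"dx":0,"dy":-0.13,"dz":0.6,"spin":0},{"grip":0,"dx":0,"dy":-0.2,"dz":1.0,"spin":0},{"grip":0,"dx":0,"dy":-0.3,"dz":1.4,"spin":0},{"grip":0,"dx":0,"dy":-0.38,"dz":1.8,"spin":0},{"grip":0,"dx":0,"dy":-0.47,"dz":2.2,"spin":0},{"grip":0,"dx":0,"dy":-0.55,"dz":2.6,"spin":0},{"grip":0,"dx":0,"dy":-0.62,"dz":2.9,"spin":0},{"grip":0,"dx":0,"dy":-0.68,"dz":3.2,"spin":0},{"grip":0,"dx":0,"dy":-0.74,"dz":3.5,"spin":0},{"grip":0,"dx":0,"dy":-0.8,"dz":3.75,"spin":0},{"grip":0,"dx":0,"dy":-0.83,"dz":3.9,"spin":0},{"grip":0,"dx":0,"dy":-0.83,"dz":3.9,"spin":0}]'; python3 go.py
python3 -m jog '[{"grip":0,"dx":0,"dy":0,"dz":-0.3,"spin":0},{"grip":0,"dx":0,"dy":0.1,"dz":-0.6,"spin":0},{"grip":0,"dx":0,"dy":0.2,"dz":-0.9,"spin":0},{"grip":0,"dx":0,"dy":0.3,"dz":-1.2,"spin":0},{"grip":0,"dx":0,"dy":0.4,"dz":-2,"spin":0},{"grip":0,"dx":0,"dy":0.4,"dz":-2,"spin":0},{"grip":0,"dx":0,"dy":0.4,"dz":-2,"spin":0}]'; python3 hub.py e2.png
```

```text
clock: 17.1
eef_pos: [557.7, 114.5, 91.3]
eef_rot: [-1.571, -0.0, 0.286]
wrist_force: [-0.2, -0.2, 0.2]
finger_gap: 0.8
t 17.1 ramp 78.2 -40.2 z 91.3 F -0.1 [-0.2 -0.2  0.2] gap 0.8 spin to go -0.0
d cm [-0.02 -0.87  3.88]
clock: 18.73
eef_pos: [546.8, 151.5, 99.5]
eef_rot: [-1.571, 0.0, 0.286]
wrist_force: [0.2, 0.3, -0.1]
finger_gap: 0.4
t 18.73 ramp 116.7 -40.2 z 99.5 F 0.19 [ 0.2  0.3 -0.1] gap 0.4 spin to go -0.0
clock: 19.6
eef_pos: [552.5, 132.2, 95.5]
eef_rot: [-1.571, 0.0, 0.285]
wrist_force: [0.8, 0.6, -0.4]
finger_gap: 0.5
t 19.65 ramp 96.7 -40.2 z 95.5 F 0.12 [-0.7 -0.1 -0. ] gap 0.4 spin to go -0.0
1 {180: [240.2, 239.4], 190: [236.9, 237.3], 197: [234.7, 235.8], 203: [232.7, 234.5], 208: [231.1, 233.5]}
2 {180: [266.3, 225.8], 190: [263.0, 223.8], 197: [260.8, 222.4], 203: [258.9, 221.3], 208: [257.3, 220.3]}
```

View pics/e2.png

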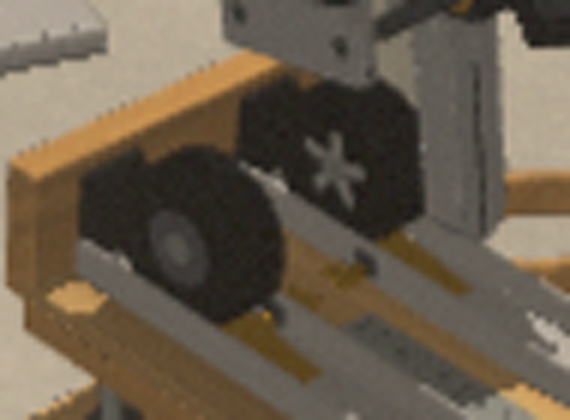

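Both are held: the spoked hub is at about (260.8,222.8), again s = 197, and the disc wheel hasn't moved. I'll retreat and take a last look.

```bash
python3 -m jog '[{"grip":0,"dx":0,"dy":0,"dz":-2,"spin":0},{"grip":0,"dx":0,"dy":-4,"dz":-4,"spin":0},{"grip":0,"dx":0,"dy":-9,"dz":-7,"spin":0},{"grip":0,"dx":0,"dy":-12,"dz":-13,"spin":0},{"grip":0,"dx":0,"dy":-12,"dz":-19,"spin":0},{"grip":0,"dx":0,"dy":-12,"dz":-25,"spin":0},{"grip":0,"dx":0,"dy":-12,"dz":-25,"spin":0},{"grip":0,"dx":0,"dy":-12,"dz":-25,"spin":0},{"grip":0,"dx":0,"dy":-12,"dz":-25,"spin":0},{"grip":0,"dx":0,"dy":-12,"dz":-25,"spin":0},{"grip":0,"dx":0,"dy":-12,"dz":-25,"spin":0}]'; python3 - <<'E'
from h import *
a=cam('side')['color'][180:360,190:440,::-1];b=cam('top')['color'][180:345,185:435,::-1]
cv2.imwrite('pics/f.png',cv2.resize(np.vstack([a,b]),None,fx=1.7,fy=1.7,interpolation=cv2.INTER_CUBIC))
E
```

```text
clock: 21.02
eef_pos: [622.9, -107.1, 215.6]
eef_rot: [-1.571, -0.0, 0.287]
wrist_force: [0.1, 0.6, 0.9]
finger_gap: 0.7
```

View pics/f.png

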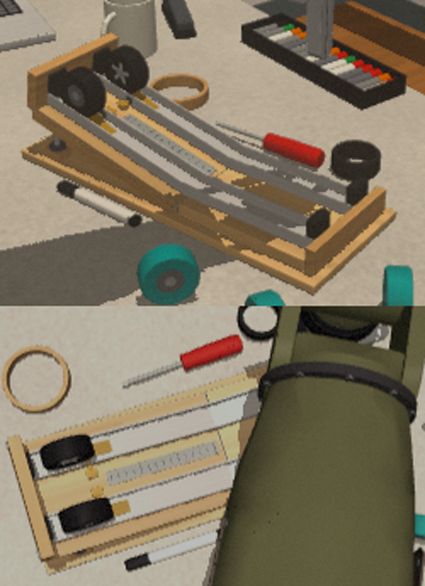

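The last picture shows both wheels at the head above their catches, the arm clear, and the things visible beside the ramp where they were.

```bash
python3 -c "
from cell import ticket; print(ticket.sign_off())"
```

```text
the job is handed in; nothing more can be done
None
```

Both wheels are at the head of the ramp, held by their catches. I pushed each one with the closed fingers, the disc wheel up the +40 mm gutter first, then the spoked wheel up the −40 mm gutter. The job was handed in at about 21 s on the robot's clock.

- **Wheels held:** with the fingers backed off about 20 mm, each hub in the side picture lay about 197 mm up the slope. That is where a wheel rests against its catch edge, 11 mm short of the stop. I judged the catches by this only, as their joints can't be read. In the last picture, with the arm clear, both wheels were still up.
- **Forces:** the wrist force I read at the end of each move stayed near 1 N. I set each push to end about 5 mm short of the stop.
- **Other things:** those in view in the last pictures (tape roll, nut driver, marker, spare tyre, part of the mug) showed no movement. The bulb box, the nut jar and one of the three turquoise wheels were outside that crop, and the arm did not go near them.
- **Failed check:** one move command was refused for missing keys before anything moved, and I sent it again. Nothing else failed or disagreed.

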